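Pack the archive boxes on the shelf board with spacers

ROBOT

A 6-joint arm with a two-finger parallel gripper is mounted at the origin on the work surface. World frame = base frame: x ahead of the robot, y to its left, z up, the work surface at z = 0. Lengths are in m, angles in degrees, forces in N, time in s.
With the tool pointing down it reaches from about 0.325 to 1 m from the base axis. Payload 5.1 kg.
Tool frame: the origin (TCP) lies at the very end of the fingers, on their centre line; the grasp point (between the pads) lies 19 mm behind it (env.tcp_to_grasp is the distance from the TCP to the grasp point, in m); z points along the fingers, y is the line along which they close (so a half turn about z gives the same grasp; the last joint's range is limited). The gripper opens to 85 mm and grips with 20 to 120 N. Pads are 22 mm wide; open, the fingers measure 114 mm over their backs; the gripper's body (76 mm by 85 mm) begins 54 mm behind the grasp point. The pads swing forward as they close: fully open they stand 13 mm farther back than shut.
Start: joints at [61.158, 7.093, 94.555, -0, 78.352, -4.733], TCP at [0.266, 0.593, 0.231] pointing down, gripper open.
Joint ranges: [-149.61, 149.61], [-58.7, 133.49], [1.44, 155.28], [-77.14, 257.14], [18.33, 153.61], [-166.67, 166.67]. Speed limits (degrees/s): [147.25, 147.25, 180, 180, 180, 180].

INTERFACE

Orientations are given as [roll, pitch, yaw] about the fixed x, y, z axes, in that order (R = Rz(yaw) Ry(pitch) Rx(roll)).
In Python, from rig import env gives the robot as it stands.
- The arm moves only by the tool servo_tool, never from a script. Its argument "motion" is one flat list of numbers, 7 for each row, row after row: the turn, a rotation vector about the world's x, y, z in rad, then the shift along the world's x, y, z in mm, then the closure, from 0 (fully open) to 1 (shut). A call has 1 to 10 rows; each row shifts and turns the commanded pose from where the row before left it; what a row does not reach is not made up. A row lasts 1/10 s, in which the tool goes at most 50 mm and 8.59 degrees, less where a joint would pass 70% of its speed; a pose out of reach is approached as far as the arm can. A call with a gripper value outside its range is refused whole. The fingers move at their own pace and stop on an object; "squeeze" is the grip in N (left out, the last holds). Time passes only in rows, so rows that do not move let the fingers close. It gives the time, the measured TCP pose, the force, the opening and the grip force at its end, in the units of the state.
- env.sense(): the state, without advancing time (a new reading comes with each control period).
- env.camera(name): name is "side" or "top"; returns (picture, depth): 480x640x3 uint8, red, green, blue; 480x640 float32, m along the optical axis (not along the pixel's ray), 0 where there is no reading.
- env.calibration(name): a dict with "fx", "fy", "cx", "cy" (pixels), "k1" (the pictures are not rectified: a ray, as slopes to the right and down, at radius r is drawn at 1 + k1 r^2 times it, then the intrinsics apply), "rvec" (rotation vector, rad) and "tvec" (3), from world to camera coordinates, as OpenCV has them. Camera axes: x right, y down, z forward; pixel columns grow to the right and rows downward; lengths in m; the calibration is good to about 2 mm. A picture is of the moment at which its call begins. calibration takes no time and is no camera call.
- env.hand_in(): hands the job in; it is judged then, once.
The state is a dict: "clock": time; "q": joint angles; "qd": joint speeds; "joint_torque": joint torques, N m; "position": TCP position; "orientation": TCP orientation; "wrist_force": force on the tool from outside, world axes, zero at the start; "torque": the same for the moment, N m; "finger_gap": finger opening in m; "grasp_force": force on a finger pad.
Only numpy, scipy, OpenCV 4.12 (cv2) and the standard library are available. Lean on these libraries where they do the work, as an engineer would, in place of code of your own. Each camera call takes 0.05 s, during which the arm holds its last target. There are 200 camera calls.

TASK

Pack the three small loose cream archive boxes end to end in one straight row along the middle of the blue shelf board, the largest up against the steel bookend, then the medium, then the small one, with a cork spacer block left crosswise in each gap. Work outward from the bookend one piece at a time (box, spacer, box, spacer, box), setting each snugly against the one before and square to the board. Leave the wooden case, the bottle and the round tin where they are.

Things in the scene. Friction and masses are not known exactly. Their poses are not given: they have to be found in the camera images.
- board: Fixed blue steel shelf board with white liner, 320 mm long (its y) x 150 mm wide (its x) x 12 mm thick, flat on the table. Origin: centre of its underside; upper face 12 mm above it. The row runs along its y on the centre line (x = 0). The bookend stands near one end; near the other, 150 mm from the centre, is a fixed aluminium strip 8 mm thick, 5 mm high.
- bookend: Steel bookend: plain upright plate fixed on the board, 6 mm thick (its y), 90 mm wide (its x), 45 mm high. Origin: centre of its lower edge, on the board's upper face, 150 mm from the board's centre at its +y or -y end (it varies). The row starts at its face toward the board's centre, 3 mm from its origin.
- box_large: Closed cream cardboard archive box with dark metal corners, the largest of three, 88 mm long (its y) x 46 mm wide (its x) x 40 mm high, rigid, about 140 g. Origin: centre of its underside; z up. Stands on the table at the start. The same either way round (half turn about z).
- box_medium: Closed cream cardboard archive box with dark metal corners, the middle one of three, 68 mm long (its y) x 46 mm wide (its x) x 40 mm high, rigid, about 110 g. Origin: centre of its underside; z up. Stands on the table at the start. The same either way round (half turn about z).
- box_small: Closed cream cardboard archive box with dark metal corners, the smallest of three, 50 mm long (its y) x 46 mm wide (its x) x 40 mm high, rigid, about 80 g. Origin: centre of its underside; z up. Stands on the table at the start. The same either way round (half turn about z).
- spacer_a: Loose brown cork spacer block, 58 mm long (its x) x 20 mm thick (its y) x 32 mm high, about 40 g; one of two identical ones, interchangeable. Origin: centre of its underside; z up.
- spacer_b: Loose brown cork spacer block, 58 mm long (its x) x 20 mm thick (its y) x 32 mm high, about 40 g; one of two identical ones, interchangeable. Origin: centre of its underside; z up.
- wood_case: Dark wooden case with a brass clasp, 75 mm (its y) x 50 mm (its x) x 36 mm high, loose; not part of the job. Origin: centre of its underside.
- amber_bottle: Small amber glass bottle standing upright, 42 mm in diameter, 90 mm high, loose; not part of the job. Origin: centre of its underside.
- round_tin: Flat round aluminium tin, 64 mm in diameter, 34 mm high, loose; not part of the job. Origin: centre of its underside.
There are look-alikes about, which are no part of the job. What is shaped like the box_medium but green is not meant.

How it is judged (in metres and radians):
On the way, in this order (a step that is already met when the one before it is completed fails the run):
1. the large box lies on the board against the bookend (x of box_large in the frame of board between -0.012 and 0.012 m and z of box_large in the frame of board between 0.008 and 0.016 m and y of box_large in the frame of board between -0.15 and 0.15 m and angle between box_large's own z axis and vertical below 0.1 rad and angle between the y axis of box_large and the y axis of board, either way round below 0.17 rad and linear speed of box_large below 0.02 m/s and horizontal distance between box_large and bookend between 0.043 and 0.057 m), for 0.2 s.
2. a spacer stands on the board against the large box (((x of spacer_a in the frame of board between -0.012 and 0.012 m and z of spacer_a in the frame of board between 0.008 and 0.016 m and y of spacer_a in the frame of board between -0.15 and 0.15 m and angle between spacer_a's own z axis and vertical below 0.1 rad and angle between the y axis of spacer_a and the y axis of board, either way round below 0.17 rad and linear speed of spacer_a below 0.02 m/s and horizontal distance between spacer_a and box_large between 0.05 and 0.064 m) or (x of spacer_b in the frame of board between -0.012 and 0.012 m and z of spacer_b in the frame of board between 0.008 and 0.016 m and y of spacer_b in the frame of board between -0.15 and 0.15 m and angle between spacer_b's own z axis and vertical below 0.1 rad and angle between the y axis of spacer_b and the y axis of board, either way round below 0.17 rad and linear speed of spacer_b below 0.02 m/s and horizontal distance between spacer_b and box_large between 0.05 and 0.064 m))), for 0.2 s.
3. the medium box lies on the board one spacer's width from the large box (x of box_medium in the frame of board between -0.012 and 0.012 m and z of box_medium in the frame of board between 0.008 and 0.016 m and y of box_medium in the frame of board between -0.15 and 0.15 m and angle between box_medium's own z axis and vertical below 0.1 rad and angle between the y axis of box_medium and the y axis of board, either way round below 0.17 rad and linear speed of box_medium below 0.02 m/s and horizontal distance between box_medium and box_large between 0.094 and 0.113 m), for 0.2 s.
4. the other spacer stands on the board against the medium box (((x of spacer_a in the frame of board between -0.012 and 0.012 m and z of spacer_a in the frame of board between 0.008 and 0.016 m and y of spacer_a in the frame of board between -0.15 and 0.15 m and angle between spacer_a's own z axis and vertical below 0.1 rad and angle between the y axis of spacer_a and the y axis of board, either way round below 0.17 rad and linear speed of spacer_a below 0.02 m/s and horizontal distance between spacer_a and box_medium between 0.04 and 0.054 m and horizontal distance between spacer_b and box_large between 0.05 and 0.064 m) or (x of spacer_b in the frame of board between -0.012 and 0.012 m and z of spacer_b in the frame of board between 0.008 and 0.016 m and y of spacer_b in the frame of board between -0.15 and 0.15 m and angle between spacer_b's own z axis and vertical below 0.1 rad and angle between the y axis of spacer_b and the y axis of board, either way round below 0.17 rad and linear speed of spacer_b below 0.02 m/s and horizontal distance between spacer_b and box_medium between 0.04 and 0.054 m and horizontal distance between spacer_a and box_large between 0.05 and 0.064 m))), for 0.2 s.
5. the small box lies on the board one spacer's width from the medium box (x of box_small in the frame of board between -0.012 and 0.012 m and z of box_small in the frame of board between 0.008 and 0.016 m and y of box_small in the frame of board between -0.15 and 0.15 m and angle between box_small's own z axis and vertical below 0.1 rad and angle between the y axis of box_small and the y axis of board, either way round below 0.17 rad and linear speed of box_small below 0.02 m/s and horizontal distance between box_small and box_medium between 0.075 and 0.094 m), for 0.2 s.
At the end, for the whole second after the job is handed in: From the bookend: large box, spacer, medium box, spacer, small box, upright on the board, within 12 mm of its centre line and 10 deg of square, each within 10 mm of touching the one before (boxes 20 to 35 mm apart), at rest, released; case, bottle and tin moved under 25 mm and not tipped (all of step 1 and all of step 3 and all of step 5 and x of spacer_a in the frame of board between -0.012 and 0.012 m and z of spacer_a in the frame of board between 0.008 and 0.016 m and y of spacer_a in the frame of board between -0.15 and 0.15 m and angle between each of spacer_a, spacer_b's own z axis and vertical below 0.1 rad and angle between the y axis of each of spacer_a, spacer_b and the y axis of board, either way round below 0.17 rad and linear speed of each of spacer_a, spacer_b below 0.02 m/s and x of spacer_b in the frame of board between -0.012 and 0.012 m and z of spacer_b in the frame of board between 0.008 and 0.016 m and y of spacer_b in the frame of board between -0.15 and 0.15 m and ((horizontal distance between spacer_a and box_large between 0.05 and 0.064 m and horizontal distance between spacer_a and box_medium between 0.04 and 0.054 m and horizontal distance between spacer_b and box_medium between 0.04 and 0.054 m and horizontal distance between spacer_b and box_small between 0.031 and 0.045 m) or (horizontal distance between spacer_b and box_large between 0.05 and 0.064 m and horizontal distance between spacer_b and box_medium between 0.04 and 0.054 m and horizontal distance between spacer_a and box_medium between 0.04 and 0.054 m and horizontal distance between spacer_a and box_small between 0.031 and 0.045 m))).
It fails at once if the wooden case, bottle or tin is moved (25 mm) or tipped (distance of any of wood_case, amber_bottle, round_tin from where it was at the start of the episode above 0.025 m or angle between any of wood_case, amber_bottle, round_tin's own z axis and vertical above 0.4 rad).
It also fails if it takes over 106 s, if anything falls off the work surface, if the arm or the gripper's body presses on something with over 40 N, if the wrist force passes 120 N, or if a joint passes its speed limit or range.

## Working session

There is one attempt and no reset: what is moved stays moved. The work goes in short steps, Python scripts to look and compute and a tool call to move; the robot and the scene stay as the last step left them, time stands still between calls to the robot, and variables do not carry over. Pictures are saved under pics/ and viewed, at most 14 in all, crops included, and the job is handed in when it is done.

Besides the shell and the picture viewer there is one more tool, called as name(argument=value, ...), one argument or row to a line, values as JSON. servo_tool: Moves the arm, as the interface text tells. Its arguments: {"type":"object","properties":{"motion":{"type":"array"},"squeeze":{"type":"number"}},"required":["motion"]}

```bash
mkdir -p pics; cat > h.py <<'E'
import numpy as np,cv2
from rig import env
def cal(n):
    c=env.calibration(n);R=cv2.Rodrigues(np.array(c["rvec"],float))[0];return c,R,np.array(c["tvec"],float).reshape(3)
def cloud(n,d):
    c,R,t=cal(n);v,u=np.mgrid[:480,:640]
    xd=(u-c["cx"])/c["fx"];yd=(v-c["cy"])/c["fy"];x,y=xd.copy(),yd.copy()
    for _ in range(8):
        f=1+c["k1"]*(x*x+y*y);x,y=xd/f,yd/f
    P=np.stack([x*d,y*d,d],-1);return (P-t)@R
def shot(n,tag):
    p,d=env.camera(n);cv2.imwrite(f"pics/{tag}.png",p[...,::-1]);np.savez(f"{tag}.npz",p=p,d=d,P=cloud(n,d));return p,d
E
python3 - <<'E'
from h import *
for n in("top","side"):
    p,d=shot(n,n+"0");c,R,t=cal(n);print(n,c["fx"],"cam pos",-R.T@t,(d==0).mean())
print(env.sense())
E
```

```text
top 462.7648177455442 cam pos [0.44596726 0.05294734 1.28290557] 0.0040104166666666665
side 490.3075449420905 cam pos [ 0.14203166 -0.76451019  0.83127663] 0.003919270833333334
{'clock': 0.1, 'q': array([ 6.11575775e+01,  7.12851552e+00,  9.46267550e+01, -4.28149965e-04,
        7.83504524e+01, -4.73285466e+00]), 'qd': array([-0.02429909, -0.10428278, -0.13551471, -0.00783414, -0.06742028,
        0.06384137]), 'joint_torque': array([ 3.36336361e-04, -4.24931574e+01, -3.66651285e+01, -1.53352444e-04,
        3.94136427e-03,  1.73116450e-05]), 'position': array([0.26527877, 0.59280151, 0.23018485]), 'orientation': array([-1.79894603e+02, -8.30544931e-03,  1.55890511e+02]), 'wrist_force': array([-0.77909532, -0.22210268, -0.18814809]), 'torque': array([ 0.00306303, -0.00156395,  0.0239302 ]), 'grasp_force': 0.0, 'finger_gap': 0.08504274769206518}
```

View pics/top0.png

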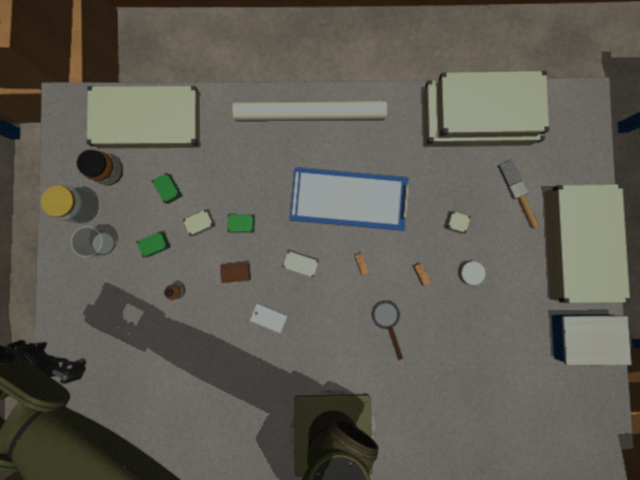

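View pics/side0.png

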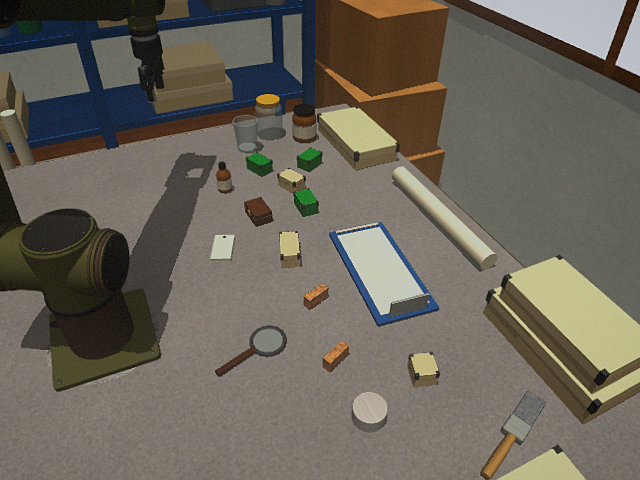

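Top view: board at about (349,199), with the bookend at its right end (406,203) and the strip at (296,197). Cream candidates are (300,264), the longest, so large; (198,222), so medium; and (458,222), nearly square, so small. The green blocks at (166,187), (152,243) and (240,223) are look-alikes. The big cream boxes at the edges and the white card at (268,318) are not meant. Spacers are at (362,263) and (422,274). I'll measure these in both views and confirm in an enlarged crop.

```bash
cat >> h.py <<'E'
def fit(P,c,r,zlo,zhi):
    m=(np.hypot(P[...,0]-c[0],P[...,1]-c[1])<r)&(P[...,2]>zlo)&(P[...,2]<zhi)
    q=P[m]
    if len(q)<8: return None
    (cx,cy),(w,h),a=cv2.minAreaRect((q[:,:2]*1000).astype(np.float32))
    if w<h: w,h,a=h,w,a+90
    a=(a+90)%180-90
    return [round(float(x),1) for x in(cx,cy,w,h,a,np.median(q[:,2])*1000)]+[len(q)]
E
python3 - <<'E'
from h import *
T=np.load("top0.npz");S=np.load("side0.npz");PT,PS=T["P"],S["P"]
obj=dict(L=(300,264),M=(198,222),S=(458,222),a=(362,263),b=(422,274),case=(235,272),bottle=(173,292),tin=(473,272),green3=(240,223),board=(349,199),bookend=(406,203),strip=(296,197))
for k,(u,v) in obj.items():
    p=np.median(PT[v-2:v+3,u-2:u+3].reshape(-1,3),0);print(k,p.round(4),end=" ")
    if k in("L","M","S","a","b","case","tin"):
        zt=p[2]; print("top",fit(PT,p,.06,zt-.008,zt+.008),"side",fit(PS,p,.06,zt-.008,zt+.008))
    else: print()
p=np.median(PT[195:204,345:354].reshape(-1,3),0)
# board by colour (blue rim)
for n,D in(("top",T),("side",S)):
    im=D["p"];hsv=cv2.cvtColor(im,cv2.COLOR_RGB2HSV);P=D["P"]
    m=(hsv[...,0]>100)&(hsv[...,0]<130)&(hsv[...,1]>130)&(np.hypot(P[...,0]-p[0],P[...,1]-p[1])<.2)&(P[...,2]<.03)&(P[...,2]>.006)
    q=P[m][:,:2]*1000;print(n,"board",cv2.minAreaRect(q.astype(np.float32)),m.sum(),np.median(P[m][:,2]))
    m=(np.hypot(P[...,0]-p[0],P[...,1]-p[1])<.2)&(P[...,2]>.035)&(P[...,2]<.075);print(n,"bookend",m.sum(),fit(P,p,.2,.045,.075))
im=cv2.resize(T["p"][140:310,130:500],None,fx=2.16,fy=2.16,interpolation=cv2.INTER_CUBIC);cv2.imwrite("pics/crop1.png",im[...,::-1])
E
```

```text
L [0.4557 0.082  0.0397] top [457.2, 82.3, 88.3, 46.5, 70.9, 39.2, 560] side [457.5, 77.6, 95.0, 46.2, 70.9, 40.3, 507]
M [0.5723 0.3547 0.0387] top [572.4, 356.8, 70.2, 47.3, -65.8, 38.9, 454] side [573.5, 352.9, 72.8, 52.2, -69.3, 40.1, 290]
S [ 0.5633 -0.3462  0.0393] top [564.8, -348.8, 51.7, 48.0, 71.6, 39.3, 337] side [565.2, -351.3, 52.8, 47.9, 72.5, 40.5, 626]
a [ 0.4562 -0.0851  0.0302] top [454.3, -83.8, 57.2, 19.8, 18.9, 31.1, 164] side [454.1, -87.9, 59.2, 23.3, 22.1, 31.9, 240]
b [ 0.4244 -0.2467  0.0309] top [425.5, -247.4, 58.8, 22.9, 25.8, 30.8, 184] side [425.0, -250.8, 60.1, 22.2, 23.9, 31.3, 308]
case [0.4368 0.2565 0.0348] top [435.9, 258.9, 74.8, 51.5, -85.8, 34.8, 529] side [436.8, 256.2, 80.6, 53.5, -87.5, 36.0, 386]
bottle [0.3881 0.409  0.0728] 
tin [ 0.4282 -0.3835  0.0331] top [426.8, -382.4, 62.4, 62.0, 89.5, 33.2, 451] side [427.0, -386.2, 62.5, 61.2, 69.6, 34.1, 927]
green3 [0.5681 0.242  0.0397] 
board [ 0.6335 -0.0552  0.0112] 
bookend [ 0.6174 -0.2036  0.0511] 
strip [0.6406 0.0916 0.0121] 
top board ((635.9783325195312, -54.67649841308594), (315.15423583984375, 146.49319458007812), 84.18339538574219) 842 0.010409292524434798
top bookend 154 [621.8, -203.1, 90.4, 7.2, -5.5, 54.8, 98]
side board ((638.3086547851562, -59.7435302734375), (320.81011962890625, 150.89356994628906), 83.92372131347656) 1281 0.011478982084479405
side bookend 394 [622.7, -207.7, 91.5, 10.4, -5.5, 54.2, 227]
```

View pics/crop1.png

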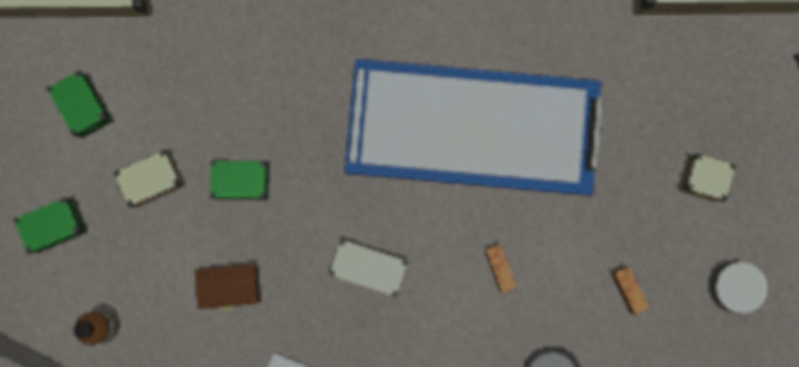

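The crop confirms it: cream large at crop (368,266), medium (148,178) and small (711,177), with the green ones excluded. Fitted sizes and heights match the text (88x46x40, 70x47x39, 52x48x39, and spacers 58x20x31). The two views differ by about 4 mm in y, so I'll average them. Next: check where the open fingertips stand relative to the TCP.

```bash
python3 - <<'E'
from h import *
print(env.tcp_to_grasp)
for n in("top0","side0"):
    P=np.load(n+".npz")["P"]
    q=P[(np.hypot(P[...,0]-.2653,P[...,1]-.5928)<.07)&(P[...,2]>.17)&(P[...,2]<.33)]
    print(n,len(q),np.sort(q[:,2])[:30].round(3), q[q[:,2]<.27][:,:2].mean(0))
E
```

```text
0.0187
top0 504 [0.24  0.242 0.243 0.243 0.244 0.244 0.244 0.245 0.246 0.246 0.247 0.247
 0.247 0.248 0.248 0.249 0.25  0.25  0.25  0.25  0.251 0.251 0.251 0.251
 0.251 0.251 0.251 0.252 0.252 0.252] [0.27267749 0.59362377]
side0 487 [0.242 0.243 0.243 0.243 0.243 0.243 0.244 0.244 0.245 0.245 0.246 0.246
 0.247 0.247 0.247 0.247 0.247 0.248 0.248 0.248 0.248 0.248 0.249 0.249
 0.249 0.249 0.249 0.249 0.249 0.249] [0.2676065 0.5863456]
```

servo_tool(
  motion=[0,0,-0.1,13,-35,-5,0,0,0,-0.11,14,-37,-5,0,0,0,-0.11,14,-37,-5,0,0,0,-0.11,14,-37,-5,0,0,0,-0.11,14,-37,-5,0,0,0,-0.11,14,-37,-5,0,0,0,-0.11,14,-37,-5,0,0,0,-0.11,14,-37,-5,0,0,0,-0.11,14,-37,-5,0,0,0,-0.11,14,-37,-5,0],
  squeeze=40,
)

```text
clock: 1.1
position: [0.4045, 0.2236, 0.1808]
orientation: [-180.0, 0.0, 93.2]
wrist_force: [-0.8, -0.6, -0.7]
finger_gap: 0.0851
grasp_force: 0.0
```

servo_tool(
  motion=[0,0,-0.11,14,-37,-15,0,0,0,-0.11,14,-37,-20,0,0,0,-0.11,14,-37,-20,0,0,0,-0.06,11,-33,-15,0,0,0,0,0,0,0,0,0,0,0,0,0,0,0],
)

```text
clock: 1.7
position: [0.4571, 0.0808, 0.1106]
orientation: [-179.9, 0.0, 71.0]
wrist_force: [0.1, 0.3, 0.7]
finger_gap: 0.0852
grasp_force: 0.0
```

servo_tool(
  motion=[0,0,0,0,-1,-30,0,0,0,0,0,0,-30,0,0,0,0,0,0,-25,0,0,0,0,0,0,-15,0,0,0,0,0,0,-8,0,0,0,0,0,0,0,0.6,0,0,0,0,0,0,0.6,0,0,0,0,0,0,0.6,0,0,0,0,0,0,0.6,0,0,0,0,0,0,0.6],
)

```text
clock: 2.7
position: [0.4588, 0.0806, 0.0048]
orientation: [179.9, -0.1, 71.1]
wrist_force: [-0.5, 1.6, 5.8]
finger_gap: 0.0455
grasp_force: 43.2
```

servo_tool(
  motion=[0,0,0,0,0,15,0.6,0,0,0,0,0,35,0.6,0,0,0,8,-10,25,0.6,0,0,0.04,25,-35,10,0.6,0,0,0.04,25,-36,0,0.6,0,0,0.04,25,-36,0,0.6,0,0,0.04,25,-36,0,0.6,0,0,0.04,25,-36,0,0.6,0,0,0.028,22,-30,0,0.6,0,0,0,13,-17,0,0.6],
)

```text
clock: 3.7
position: [0.6264, -0.1585, 0.0878]
orientation: [180.0, 0.0, 84.1]
wrist_force: [0.3, 0.2, -3.0]
finger_gap: 0.0455
grasp_force: 42.4
```

servo_tool(
  motion=[0,0,0,0,0,0,0.6,0,0,0,0,0,0,0.6],
)

```text
clock: 3.9
position: [0.6248, -0.1558, 0.0874]
orientation: [-179.9, -0.0, 84.1]
wrist_force: [-0.7, 0.9, -1.6]
finger_gap: 0.0454
grasp_force: 42.4
```

servo_tool(
  motion=[0,0,0,1,0,-25,0.6,0,0,0,0,0,-20,0.6,0,0,0,0,0,-13,0.6,0,0,0,0,0,-6,0.6,0,0,0,0,0,-3,0.6,0,0,0,0,0,-2,0.6,0,0,0,0,0,-1,0.6,0,0,0,0,0,0,0.6],
)

```text
clock: 4.7
position: [0.627, -0.1559, 0.0191]
orientation: [179.9, 0.0, 84.2]
wrist_force: [0.5, 0.6, -1.8]
finger_gap: 0.0457
grasp_force: 42.5
```

servo_tool(
  motion=[0,0,0,0,0,-1,0.6,0,0,0,0,0,-1,0.6,0,0,0,0,0,0,0.6],
)

```text
clock: 5.0
position: [0.627, -0.1559, 0.0169]
orientation: [179.9, 0.0, 84.2]
wrist_force: [-0.1, 1.2, 0.5]
finger_gap: 0.0456
grasp_force: 42.5
```

servo_tool(
  motion=[0,0,0,0,-1,0,0.6,0,0,0,0,-1,0,0.6,0,0,0,0,0,0,0.6],
)

```text
clock: 5.3
position: [0.627, -0.1576, 0.0168]
orientation: [179.9, -0.0, 84.1]
wrist_force: [0.5, 2.4, 2.2]
finger_gap: 0.0454
grasp_force: 42.8
```

servo_tool(
  motion=[0,0,0,0,0,0,0.1,0,0,0,0,0,0,0.1,0,0,0,0,0,0,0.1,0,0,0,0,0,10,0.1,0,0,0,0,0,35,0,0,0,0,-20,30,40,0,0,0,0,-40,40,30,0,0,0,0,-40,40,0,0,0,0,0,-20,0,0,0,0,0,0,0,0,0,0],
)

```text
clock: 6.3
position: [0.5195, -0.0623, 0.1225]
orientation: [180.0, 0.0, 84.2]
wrist_force: [-0.1, 0.1, -0.1]
finger_gap: 0.0855
grasp_force: 0.0
```

```bash
cat >> h.py <<'E'
C=np.array([637.1,-57.2]);D=np.array([-.1037,-.9946]);X=np.array([.9946,-.1037])
def look(tag,spots):
    for n in("top","side"):
        p,d=shot(n,tag+n);P=cloud(n,d)
        for k,c,zl,zh in spots:
            f=fit(P,np.array(c)/1000,.055,zl,zh)
            if f: e=np.array(f[:2])-C;print(n,k,f,"board along",(e@D).round(1),"across",(e@X).round(1))
            else: print(n,k,None)
E
python3 - <<'E'
from h import *
look("l1",[("L",(626,-159),.045,.0535),("bookend",(622,-205),.0545,.07),("a",(454,-86),.025,.04),("b",(425,-249),.025,.04)])
E
```

```text
top L [629.1, -158.0, 91.8, 62.9, 84.4, 50.6, 474] board along 101.1 across 2.5
top bookend [623.8, -178.6, 89.5, 54.6, -6.5, 56.5, 85] board along 122.1 across -0.6
top a [454.7, -84.0, 37.4, 19.1, 18.8, 32.0, 36] board along 45.6 across -178.6
top b [425.3, -247.4, 58.1, 23.9, 25.5, 31.0, 181] board along 211.1 across -190.9
side L [629.1, -163.0, 99.4, 49.1, 84.9, 51.9, 495] board along 106.1 across 3.0
side bookend [624.0, -181.7, 88.7, 61.3, -4.7, 56.8, 155] board along 125.2 across -0.1
side a [455.1, -88.0, 60.1, 22.1, 20.0, 32.1, 227] board along 49.5 across -177.8
side b [425.1, -251.2, 59.1, 22.0, 24.9, 31.4, 288] board along 214.9 across -190.7
```

servo_tool(
  motion=[0,0,0.11,-16,-6,-10,0,0,0,0.11,-16,-6,-10,0,0,0,0.11,-16,-6,-10,0,0,0,0.11,-16,-6,-5,0,0,0,0,0,0,0,0,0,0,0,0,0,0,0],
)

```text
clock: 7.0
position: [0.4586, -0.0879, 0.0874]
orientation: [179.9, 0.0, 109.2]
wrist_force: [1.6, -0.2, -0.1]
finger_gap: 0.0856
grasp_force: 0.0
```

servo_tool(
  motion=[0,0,0.01,-4,2,-20,0,0,0,0,0,0,-30,0,0,0,0,0,0,-20,0,0,0,0,0,0,-12,0,0,0,0,0,0,-6,0,0,0,0,0,0,0,0],
)

```text
clock: 7.6
position: [0.4539, -0.0853, -0.0012]
orientation: [-180.0, -0.0, 109.9]
wrist_force: [0.5, 0.4, 0.1]
finger_gap: 0.0852
grasp_force: 0.0
```

servo_tool(
  motion=[0,0,0,0,0,-1,0.5,0,0,0,0,0,0,0.5,0,0,0,0,0,0,0.5,0,0,0,0,0,0,0.5],
)

```text
clock: 8.0
position: [0.4545, -0.0856, -0.0009]
orientation: [179.9, 0.1, 109.9]
wrist_force: [0.3, -0.2, 3.6]
finger_gap: 0.0572
grasp_force: 43.6
```

servo_tool(
  motion=[0,0,0,0,0,15,0.5,0,0,0,0,0,30,0.5,0,0,-0.06,22,-2,25,0.5,0,0,-0.08,32,-3,5,0.5,0,0,-0.08,32,-3,0,0.5,0,0,-0.08,32,-3,0,0.5,0,0,-0.08,32,-3,0,0.5,0,0,-0.072,28,-3,0,0.5,0,0,0,0,0,0,0.5,0,0,0,0,0,0,0.5],
)

```text
clock: 9.0
position: [0.631, -0.1022, 0.0723]
orientation: [-179.9, -0.0, 84.1]
wrist_force: [0.2, 0.2, -1.3]
finger_gap: 0.0577
grasp_force: 43.2
```

servo_tool(
  motion=[0,0,0,1,0,-25,0.5,0,0,0,0,0,-18,0.5,0,0,0,0,0,-9,0.5,0,0,0,0,0,-5,0.5,0,0,0,0,0,-2,0.5,0,0,0,0,0,-1,0.5,0,0,0,0,0,0,0.5],
)

```text
clock: 9.7
position: [0.6329, -0.1024, 0.0137]
orientation: [179.9, 0.0, 84.0]
wrist_force: [-0.3, -0.1, -0.3]
finger_gap: 0.0576
grasp_force: 43.2
```

servo_tool(
  motion=[0,0,0,0,0,-1,0.5,0,0,0,0,0,-1,0.5,0,0,0,0,-1,0,0.5,0,0,0,0,-1,0,0.5,0,0,0,0,0,0,0.5],
)

```text
clock: 10.2
position: [0.6326, -0.1045, 0.0112]
orientation: [180.0, 0.0, 84.0]
wrist_force: [-0.7, -0.0, 1.6]
finger_gap: 0.0573
grasp_force: 43.3
```

servo_tool(
  motion=[0,0,0,0,0,0,0.1,0,0,0,0,0,0,0.1,0,0,0,0,0,0,0,0,0,0,0,0,15,0,0,0,0,0,0,35,0,0,0,0.08,-10,35,40,0,0,0,0.08,-10,48,30,0,0,0,0.08,-10,48,10,0,0,0,0.08,-10,48,0,0,0,0,0.08,-10,48,0,0],
)

```text
clock: 11.2
position: [0.5846, 0.1155, 0.1365]
orientation: [179.8, 0.0, 107.1]
wrist_force: [0.1, 0.9, -0.4]
finger_gap: 0.0854
grasp_force: 0.0
```

```bash
cat >> h.py <<'E'
def row(tag):
    # profile along the row centre line, board coordinates: list runs of height
    for n in("top","side"):
        P=np.load(f"{tag}{n}.npz")["P"]*1000;e=P[...,:2]-C;s=e@D;x=e@X
        for lo,hi,nm in((40,47.5,"spacer"),(48.5,56,"box")):
            m=(abs(x)<35)&(abs(s)<143)&(P[...,2]>lo)&(P[...,2]<hi);ss=np.sort(s[m])
            if len(ss)==0: continue
            for g in np.split(ss,np.where(np.diff(ss)>5)[0]+1):
                if len(g)<25: continue
                k=m&(s>=g[0])&(s<=g[-1]);r=cv2.minAreaRect(np.c_[s[k],x[k]].astype(np.float32))
                print(n,nm,"s %.1f..%.1f x %.1f"%(g[0],g[-1],(x[k].min()+x[k].max())/2),len(g),"ang %.1f"%((r[2]+45)%90-45))
E
python3 - <<'E'
from h import *
look("l2",[("M",(573,355),.032,.045)]);row("l2")
im=cv2.imread("pics/l2side.png")[210:340,300:460];cv2.imwrite("pics/l2c.png",cv2.resize(im,None,fx=4,fy=4,interpolation=cv2.INTER_CUBIC))
E
```

```text
top M [572.8, 356.5, 69.7, 47.5, -66.2, 39.0, 447] board along -404.8 across -106.9
side M [573.3, 352.4, 75.6, 50.2, -65.5, 40.2, 276] board along -400.8 across -105.9
top spacer s 34.8..80.1 x 0.9 159 ang -5.8
top box s 55.1..142.9 x -4.6 486 ang 0.3
side spacer s 37.8..132.9 x 2.7 161 ang 3.3
side box s 56.9..142.6 x 2.5 577 ang 0.9
```

View pics/l2c.png

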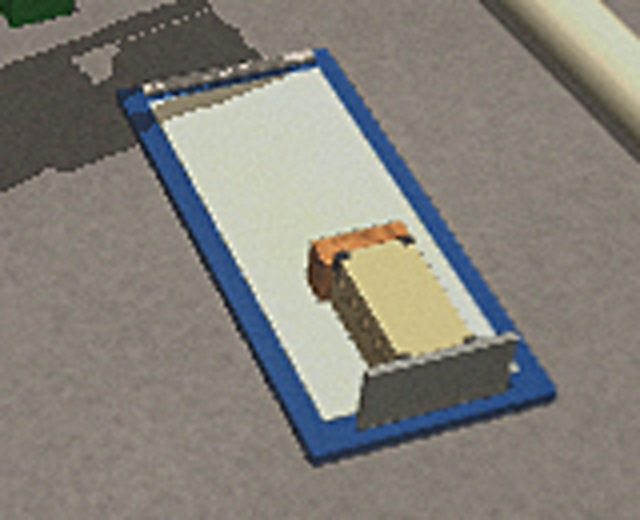

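Crop: spacer (360,245) sits snugly against the large box (405,290), which is against the bookend (440,375), all square to the board. Next is the medium box.

servo_tool(
  motion=[0,0,0.04,-2,35,0,0,0,0,0.03,-2,42,0,0,0,0,0.03,-2,42,0,0,0,0,0.01,-2,42,0,0,0,0,0,-2,42,0,0,0,0,0,-2,30,0,0,0,0,0,0,0,-10,0,0,0,0,0,0,-10,0,0,0,0,0,0,0,0],
)

```text
clock: 12.2
position: [0.5714, 0.3448, 0.1115]
orientation: [-179.7, 0.0, 113.2]
wrist_force: [-0.4, -0.0, -0.2]
finger_gap: 0.0851
grasp_force: 0.0
```

servo_tool(
  motion=[0,0,0,1,10,-15,0,0,0,0,0,0,-30,0,0,0,0,0,0,-30,0,0,0,0,0,0,-18,0,0,0,0,0,0,-11,0,0,0,0,0,0,-4,0,0,0,0,0,0,0,0,0,0,0,0,0,0,0],
)

```text
clock: 13.0
position: [0.5745, 0.3573, 0.0075]
orientation: [179.9, -0.0, 113.3]
wrist_force: [0.8, -0.7, 1.1]
finger_gap: 0.0856
grasp_force: 0.0
```

servo_tool(
  motion=[0,0,0,-1,-2,-4,0,0,0,0,0,0,0,0.6,0,0,0,0,0,0,0.6,0,0,0,0,0,0,0.6,0,0,0,0,0,0,0.6,0,0,0,0,0,0,0.6],
)

```text
clock: 13.6
position: [0.5727, 0.355, 0.0024]
orientation: [180.0, -0.0, 113.3]
wrist_force: [-0.3, 0.1, 2.3]
finger_gap: 0.0459
grasp_force: 42.9
```

servo_tool(
  motion=[0,0,0,0,0,15,0.6,0,0,0,0,0,35,0.6,0,0,0,2,-10,30,0.6,0,0,-0.05,6,-35,5,0.6,0,0,-0.06,6,-40,0,0.6,0,0,-0.06,6,-40,0,0.6,0,0,-0.06,6,-40,0,0.6,0,0,-0.06,6,-40,0,0.6,0,0,-0.06,6,-40,0,0.6,0,0,-0.06,6,-40,0,0.6],
)

```text
clock: 14.6
position: [0.6164, 0.0682, 0.0877]
orientation: [180.0, -0.0, 89.6]
wrist_force: [0.4, -0.1, -1.3]
finger_gap: 0.0455
grasp_force: 42.6
```

servo_tool(
  motion=[0,0,-0.05,7,-40,0,0.6,0,0,-0.05,7,-40,0,0.6,0,0,0,6,-30,0,0.6,0,0,0,0,-5,0,0.6,0,0,0,0,0,0,0.6,0,0,0,0,0,0,0.6],
)

```text
clock: 15.2
position: [0.6361, -0.0444, 0.0871]
orientation: [-180.0, -0.0, 84.1]
wrist_force: [0.6, 0.2, -1.8]
finger_gap: 0.0455
grasp_force: 42.6
```

servo_tool(
  motion=[0,0,0,1,-12,-10,0.6,0,0,0,0,0,-25,0.6,0,0,0,0,0,-18,0.6,0,0,0,0,0,-9,0.6,0,0,0,0,0,-5,0.6,0,0,0,0,0,-2,0.6,0,0,0,0,0,0,0.6,0,0,0,0,0,0,0.6],
)

```text
clock: 16.0
position: [0.6382, -0.0573, 0.019]
orientation: [179.9, 0.0, 84.0]
wrist_force: [0.2, -0.7, -1.5]
finger_gap: 0.0456
grasp_force: 42.6
```

servo_tool(
  motion=[0,0,0,0,0,-2,0.6,0,0,0,0,0,-2,0.6,0,0,0,0,-1,0,0.6,0,0,0,0,-1,0,0.6,0,0,0,0,0,0,0.6],
)

```text
clock: 16.5
position: [0.6378, -0.0593, 0.0144]
orientation: [180.0, -0.0, 84.0]
wrist_force: [-0.3, 1.0, 0.8]
finger_gap: 0.0452
grasp_force: 42.7
```

Release, back off toward the robot and look.

servo_tool(
  motion=[0,0,0,0,0,0,0.1,0,0,0,0,0,0,0.1,0,0,0,0,0,0,0,0,0,0,0,0,15,0,0,0,0,0,0,35,0,0,0,0.08,-20,-20,40,0,0,0,0.09,-40,-30,20,0,0,0,0.09,-40,-30,0,0,0,0,0.09,-40,-30,0,0,0,0,0.09,-30,-30,0,0],
)

```text
clock: 17.5
position: [0.4685, -0.1979, 0.1239]
orientation: [180.0, 0.1, 109.5]
wrist_force: [0.4, -0.7, 0.6]
finger_gap: 0.0852
grasp_force: 0.0
```

```bash
python3 - <<'E'
from h import *
look("l3",[("b",(425,-249),.025,.04)]);row("l3")
im=cv2.imread("pics/l3side.png")[200:340,300:460];cv2.imwrite("pics/l3c.png",cv2.resize(im,None,fx=4,fy=4,interpolation=cv2.INTER_CUBIC))
E
```

```text
top b None
side b [424.9, -251.7, 58.8, 21.9, 25.6, 31.5, 292] board along 215.5 across -190.9
top spacer s 32.5..74.8 x 1.3 155 ang 2.0
top box s -35.1..36.7 x 2.2 361 ang -0.3
top box s 55.1..142.8 x 1.2 461 ang 0.4
side spacer s 29.0..136.2 x 2.8 191 ang -30.8
side box s -32.6..41.8 x 2.9 294 ang -5.9
side box s 58.3..142.9 x 2.9 579 ang -0.1
```

View pics/l3c.png

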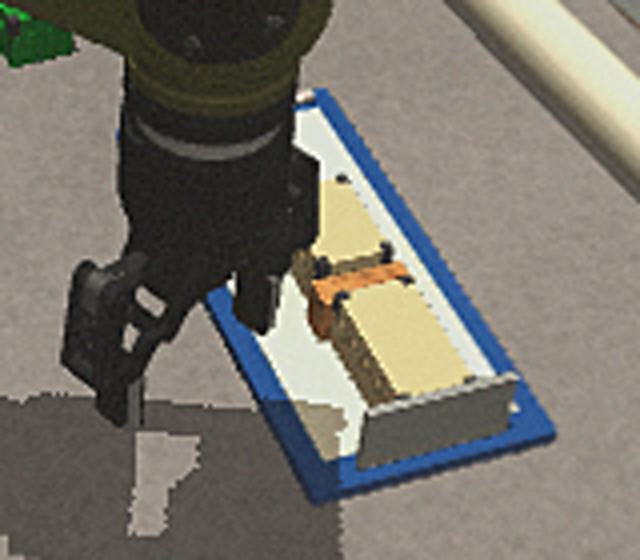

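Crop: the medium box (345,215) sits against the spacer (360,285), square to it. Now spacer b.

servo_tool(
  motion=[0,0,0.03,-14,-17,-15,0,0,0,0.03,-14,-17,-15,0,0,0,0.036,-14,-17,-10,0,0,0,0,0,0,0,0,0,0,0,0,0,0,0],
)

```text
clock: 18.1
position: [0.429, -0.248, 0.0833]
orientation: [179.9, 0.0, 114.7]
wrist_force: [0.2, 1.2, -0.3]
finger_gap: 0.0854
grasp_force: 0.0
```

servo_tool(
  motion=[0,0,0,-4,-1,-20,0,0,0,0,0,0,-30,0,0,0,0,0,0,-18,0,0,0,0,0,0,-10,0,0,0,0,0,0,-6,0,0,0,0,0,0,0,0,0,0,0,0,0,0,0],
)

```text
clock: 18.8
position: [0.4253, -0.2494, -0.0004]
orientation: [179.9, 0.1, 114.8]
wrist_force: [-0.3, -0.0, -0.3]
finger_gap: 0.0851
grasp_force: 0.0
```

servo_tool(
  motion=[0,0,0,0,0,-1,0.5,0,0,0,0,0,0,0.5,0,0,0,0,0,0,0.5,0,0,0,0,0,0,0.5,0,0,0,0,0,15,0.5,0,0,0,0,0,35,0.5,0,0,0,0,0,35,0.5,0,0,0,0,0,0,0.5],
)

```text
clock: 19.6
position: [0.4273, -0.2513, 0.0878]
orientation: [179.7, 0.5, 114.7]
wrist_force: [-0.2, 0.3, 0.2]
finger_gap: 0.0575
grasp_force: 43.1
```

servo_tool(
  motion=[0,0,-0.05,15,17,0,0.5,0,0,-0.07,27,30,0,0.5,0,0,-0.07,29,32,0,0.5,0,0,-0.07,29,32,0,0.5,0,0,-0.07,29,32,0,0.5,0,0,-0.07,29,32,0,0.5,0,0,-0.07,29,32,0,0.5,0,0,-0.067,29,30,0,0.5,0,0,0,0,0,0,0.5,0,0,0,0,0,0,0.5],
)

```text
clock: 20.6
position: [0.6397, -0.0113, 0.0809]
orientation: [-179.8, 0.0, 84.1]
wrist_force: [0.2, -0.1, -0.1]
finger_gap: 0.0573
grasp_force: 43.2
```

servo_tool(
  motion=[0,0,0,2,-1,-25,0.5,0,0,0,0,0,-22,0.5,0,0,0,0,0,-11,0.5,0,0,0,0,0,-6,0.5,0,0,0,0,0,-3,0.5,0,0,0,0,0,0,0.5,0,0,0,0,0,0,0.5],
)

```text
clock: 21.3
position: [0.6431, -0.0133, 0.0167]
orientation: [179.9, 0.0, 84.0]
wrist_force: [0.0, -0.2, -0.9]
finger_gap: 0.0575
grasp_force: 43.2
```

servo_tool(
  motion=[0,0,0,-1,0,-2,0.5,0,0,0,0,0,-2,0.5,0,0,0,0,0,-1,0.5,0,0,0,0,-1,0,0.5,0,0,0,0,0,0,0.5],
)

```text
clock: 21.8
position: [0.6413, -0.0141, 0.0105]
orientation: [-180.0, 0.0, 84.0]
wrist_force: [-0.0, 0.9, -0.5]
finger_gap: 0.0572
grasp_force: 43.2
```

servo_tool(
  motion=[0,0,0,0,-1,0,0.5,0,0,0,0,0,0,0.5,0,0,0,0,0,0,0.1,0,0,0,0,0,0,0.1,0,0,0,0,0,0,0,0,0,0,0,0,15,0,0,0,0,0,0,35,0,0,0,0,0,0,45,0,0,0,0,-12,-12,20,0,0,0,0,-40,-12,0,0],
)

```text
clock: 22.8
position: [0.5945, -0.0399, 0.1331]
orientation: [179.2, 0.0, 84.0]
wrist_force: [-0.2, -0.2, 0.6]
finger_gap: 0.0854
grasp_force: 0.0
```

servo_tool(
  motion=[0,0,0,-40,-20,0,0,0,0,-0.05,-40,-20,0,0,0,0,-0.05,-30,-30,0,0,0,0,-0.05,-10,-40,0,0,0,0,-0.06,0,-40,0,0,0,0,0,0,-40,0,0,0,0,0,0,-30,0,0,0,0,0,0,0,0,0],
)

```text
clock: 23.6
position: [0.4696, -0.2625, 0.1273]
orientation: [179.8, 0.1, 71.7]
wrist_force: [-0.0, 0.9, 0.6]
finger_gap: 0.0857
grasp_force: 0.0
```

```bash
python3 - <<'E'
from h import *
look("l4",[("S",(565,-350),.032,.045)]);row("l4")
im=cv2.imread("pics/l4side.png")[200:400,280:480];cv2.imwrite("pics/l4c.png",cv2.resize(im,None,fx=3,fy=3,interpolation=cv2.INTER_CUBIC))
E
```

```text
top S [569.2, -350.4, 50.6, 38.2, 71.3, 39.1, 162] board along 298.7 across -37.1
side S [565.0, -350.5, 54.7, 47.8, 72.7, 40.6, 618] board along 299.2 across -41.3
top spacer s -55.4..-35.1 x 0.8 144 ang -0.1
top spacer s 27.4..62.0 x 1.0 146 ang 4.4
top spacer s 80.3..140.9 x 1.3 40 ang 5.2
top box s -39.9..32.9 x 3.4 390 ang -2.1
top box s 39.0..142.9 x 2.3 469 ang 2.9
side spacer s 34.4..48.9 x 17.5 37 ang 41.4
side box s 11.2..38.2 x 19.7 36 ang -27.1
side box s 80.4..142.9 x 3.7 179 ang 0.1
```

View pics/l4c.png

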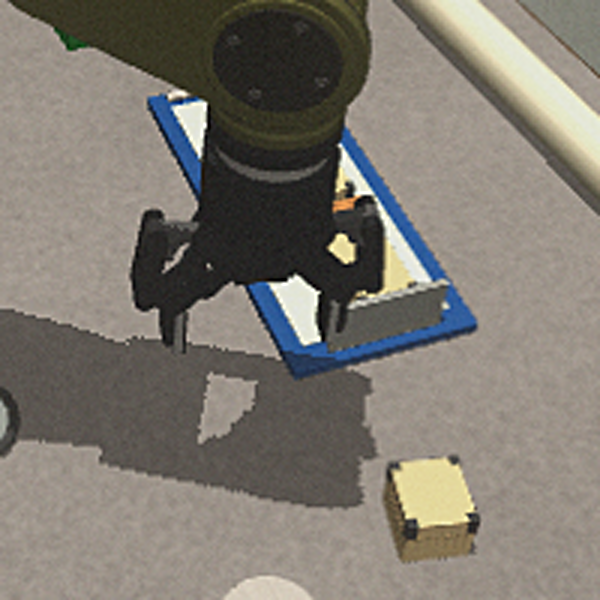

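The arm hides the row in the side view. I'll compare the top views before and after.

```bash
python3 - <<'E'
from h import *
ims=[cv2.resize(cv2.imread(f"pics/{t}top.png")[165:235,285:415],None,fx=4.5,fy=4.5,interpolation=cv2.INTER_CUBIC)[:290] for t in("l3","l4")]
cv2.imwrite("pics/l4t.png",np.vstack(ims))
for t in("l3","l4"):
    P=np.load(t+"top.npz")["P"]*1000;e=P[...,:2]-C;s=e@D;x=e@X
    for x0 in(-15,0,15):
        m=(abs(x-x0)<4)&(abs(s)<145)&(P[...,2]>30);o=np.argsort(s[m]);print(t,x0,[f"{a:.0f}:{z:.0f}" for a,z in zip(s[m][o],P[...,2][m][o])][::2])
E
```

```text
l3 -15 ['-36:45', '-34:55', '-33:52', '-31:50', '-28:50', '-28:51', '-26:53', '-23:51', '-20:52', '-20:54', '-17:48', '-17:49', '-15:51', '-14:52', '-12:49', '-9:54', '-7:50', '-6:51', '-4:52', '-2:52', '-1:51', '2:50', '4:55', '4:51', '7:49', '9:54', '10:53', '12:53', '14:54', '15:51', '17:51', '18:48', '20:52', '23:51', '24:48', '26:49', '28:50', '29:51', '31:55', '35:40', '35:40', '38:44', '40:45', '41:40', '43:43', '45:43', '46:45', '48:45', '50:47', '51:41', '54:43', '56:49', '56:45', '58:51', '61:50', '61:48', '64:51', '66:52', '67:48', '69:51', '70:46', '71:52', '72:50', '75:46', '77:54', '79:53', '80:49', '83:47', '84:54', '85:48', '87:54', '90:54', '93:52', '93:49', '96:48', '98:56', '99:47', '101:50', '104:52', '107:50', '107:51', '109:54', '112:55', '112:47', '115:50', '117:53', '117:49', '120:52', '122:52', '123:50', '125:52', '128:51', '131:51', '131:50', '134:50', '136:54', '136:49', '139:50', '141:54', '142:50', '143:55']
l3 0 ['-35:51', '-32:52', '-30:50', '-29:50', '-27:49', '-24:54', '-24:50', '-21:54', '-19:50', '-16:56', '-16:51', '-13:51', '-11:52', '-10:51', '-8
[... 4111 characters left out ...]
', '9:55', '12:50', '15:54', '15:51', '18:53', '18:51', '21:47', '23:51', '26:48', '26:52', '29:51', '31:54', '31:52', '35:42', '37:44', '38:39', '40:43', '43:44', '43:43', '46:42', '48:44', '49:41', '51:43', '53:47', '54:41', '56:48', '56:48', '58:50', '61:51', '61:52', '63:56', '66:54', '66:50', '69:54', '71:53', '72:52', '74:54', '75:51', '77:53', '78:51', '80:47', '82:56', '83:48', '85:54', '88:51', '88:49', '91:52', '93:55', '94:50', '96:50', '99:54', '101:53', '103:57', '106:56', '108:49', '110:50', '112:54', '113:50', '115:53', '117:53', '118:51', '120:50', '123:54', '123:51', '125:54', '128:54', '129:50', '132:48', '134:52', '136:53', '137:52', '139:52', '142:50', '142:49', '144:54']
```

View pics/l4t.png

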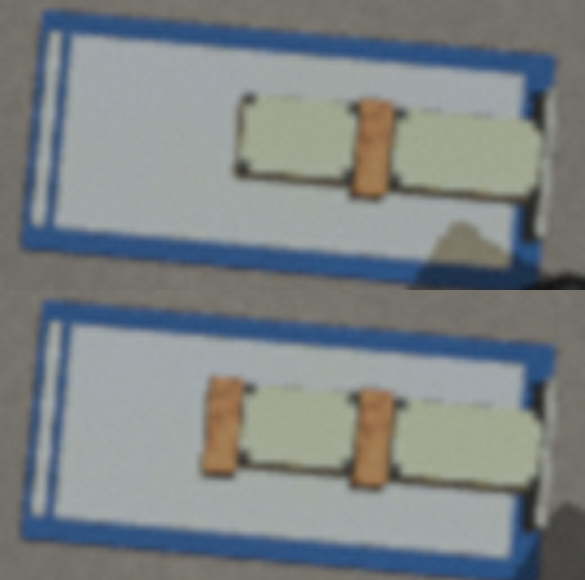

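Nothing moved, and the row is snug and square in the top crop: spacer (222,425), medium (300,430), spacer (373,438), large (470,440). Now the small box.

servo_tool(
  motion=[0,0,0,25,-22,-10,0,0,0,0,25,-22,-10,0,0,0,0,25,-22,-10,0,0,0,0.006,20,-21,-10,0,0,0,0,0,0,0,0,0,0,0,0,0,0,0],
)

```text
clock: 24.3
position: [0.5644, -0.3447, 0.0851]
orientation: [-179.9, -0.0, 72.4]
wrist_force: [-0.6, 0.4, -0.4]
finger_gap: 0.0855
grasp_force: 0.0
```

servo_tool(
  motion=[0,0,0,1,-5,-15,0,0,0,0,0,0,-30,0,0,0,0,0,0,-20,0,0,0,0,0,0,-12,0,0,0,0,0,0,-5,0,0,0,0,0,0,0,0,0,0,0,0,0,0,0],
)

```text
clock: 25.0
position: [0.566, -0.3515, 0.0048]
orientation: [179.9, 0.0, 72.3]
wrist_force: [0.1, -0.4, 0.6]
finger_gap: 0.0858
grasp_force: 0.0
```

servo_tool(
  motion=[0,0,0,-1,1,-2,0,0,0,0,0,0,0,0.6,0,0,0,0,0,0,0.6,0,0,0,0,0,0,0.6,0,0,0,0,0,0,0.6,0,0,0,0,0,0,0.6],
)

```text
clock: 25.6
position: [0.5646, -0.3503, 0.002]
orientation: [180.0, 0.0, 72.3]
wrist_force: [-0.1, -0.4, 1.7]
finger_gap: 0.0456
grasp_force: 42.5
```

servo_tool(
  motion=[0,0,0,0,0,15,0.6,0,0,0,0,0,35,0.6,0,0,0,0,0,40,0.6,0,0,0,3,15,5,0.6,0,0,0.03,8,35,0,0.6,0,0,0.03,9,40,0,0.6,0,0,0.03,9,40,0,0.6,0,0,0.03,9,40,0,0.6,0,0,0.03,9,40,0,0.6,0,0,0.03,9,40,0,0.6],
)

```text
clock: 26.6
position: [0.62, -0.0979, 0.0964]
orientation: [-180.0, -0.0, 82.7]
wrist_force: [-0.2, -0.5, -0.6]
finger_gap: 0.0452
grasp_force: 42.3
```

servo_tool(
  motion=[0,0,0.025,9,40,0,0.6,0,0,0,8,40,0,0.6,0,0,0,5,30,0,0.6,0,0,0,3,14,0,0.6,0,0,0,0,0,0,0.6,0,0,0,0,0,0,0.6],
)

```text
clock: 27.2
position: [0.645, 0.0233, 0.0963]
orientation: [-180.0, 0.0, 84.0]
wrist_force: [0.5, 0.4, -0.8]
finger_gap: 0.046
grasp_force: 42.3
```

servo_tool(
  motion=[0,0,0,1,1,-20,0.6,0,0,0,0,0,-30,0.6,0,0,0,0,0,-15,0.6,0,0,0,0,0,-8,0.6,0,0,0,0,0,-4,0.6,0,0,0,0,0,0,0.6,0,0,0,0,0,0,0.6],
)

```text
clock: 27.9
position: [0.6473, 0.0248, 0.0208]
orientation: [179.9, -0.0, 84.0]
wrist_force: [-0.0, 0.1, -0.5]
finger_gap: 0.0455
grasp_force: 42.3
```

servo_tool(
  motion=[0,0,0,-1,0,-3,0.6,0,0,0,0,0,-2,0.6,0,0,0,0,0,-1,0.6,0,0,0,0,-1,0,0.6,0,0,0,0,-1,0,0.6,0,0,0,0,-1,0,0.6,0,0,0,0,0,0,0.6],
)

```text
clock: 28.6
position: [0.6457, 0.0219, 0.014]
orientation: [179.9, -0.0, 84.0]
wrist_force: [1.1, 2.2, 2.3]
finger_gap: 0.0457
grasp_force: 42.6
```

servo_tool(
  motion=[0,0,0,0,0,0,0.1,0,0,0,0,0,0,0.1,0,0,0,0,0,0,0,0,0,0,0,0,15,0,0,0,0,0,0,35,0,0,0,0,0,0,45,0,0,0,0,-10,35,30,0,0,0,0,-10,45,0,0,0,0,0,-10,45,0,0,0,0,0,-10,45,0,0],
)

```text
clock: 29.6
position: [0.6053, 0.1934, 0.1406]
orientation: [179.9, -0.0, 84.0]
wrist_force: [0.8, 0.0, -0.9]
finger_gap: 0.0855
grasp_force: 0.0
```

servo_tool(
  motion=[0,0,0,-10,45,0,0,0,0,0,-10,45,0,0,0,0,0,0,0,0,0],
)

```text
clock: 29.9
position: [0.5839, 0.2868, 0.14]
orientation: [179.9, -0.1, 84.4]
wrist_force: [-0.3, 0.2, -0.3]
finger_gap: 0.0853
grasp_force: 0.0
```

```bash
python3 - <<'E'
from h import *
look("l5",[]);row("l5")
a=cv2.resize(cv2.imread("pics/l5top.png")[165:235,285:415],(585,315),interpolation=cv2.INTER_CUBIC)
b=cv2.resize(cv2.imread("pics/l5side.png")[200:340,320:580],(585,285)[:2],interpolation=cv2.INTER_CUBIC)
cv2.imwrite("pics/l5c.png",np.vstack([a,b]))
P=np.load("l5top.npz")["P"]*1000;e=P[...,:2]-C;s=e@D;x=e@X
m=(abs(x)<4)&(s<-25)&(s>-140)&(P[...,2]>30);o=np.argsort(s[m]);print([f"{a:.0f}:{z:.0f}" for a,z in zip(s[m][o],P[...,2][m][o])])
E
```

```text
top spacer s -94.3..-21.6 x 0.9 175 ang 1.4
top spacer s 34.8..79.1 x 1.2 149 ang 0.6
top spacer s 85.0..141.3 x -0.0 25 ang -0.0
top box s -106.9..-56.6 x 1.4 278 ang 0.3
top box s -35.1..33.2 x 1.8 366 ang -1.1
top box s 40.3..142.9 x -1.0 483 ang 3.4
side spacer s -103.2..-23.4 x 2.6 136 ang -44.6
side spacer s -1.5..136.6 x 1.6 224 ang -8.5
side box s -107.4..-45.6 x 3.0 272 ang 0.8
side box s -35.6..41.0 x 2.9 418 ang -0.0
side box s 58.0..142.9 x 2.6 575 ang -0.2
['-105:57', '-105:52', '-105:50', '-103:56', '-102:56', '-102:50', '-100:52', '-100:48', '-99:52', '-97:51', '-97:52', '-97:54', '-95:54', '-94:47', '-94:53', '-92:52', '-92:52', '-91:53', '-89:51', '-89:46', '-86:52', '-86:50', '-86:54', '-84:54', '-83:50', '-83:51', '-81:54', '-81:51', '-80:53', '-78:48', '-78:49', '-78:55', '-76:53', '-75:48', '-75:51', '-73:53', '-73:52', '-72:54', '-70:52', '-70:51', '-70:51', '-68:52', '-67:52', '-67:54', '-65:54', '-65:55', '-64:52', '-62:53', '-62:54', '-61:50', '-59:52', '-59:50', '-59:50', '-57:50', '-56:38', '-54:45', '-54:46', '-53:41', '-51:45', '-51:44', '-51:44', '-48:43', '-48:44', '-48:40', '-45:43', '-45:45', '-43:41', '-43:46', '-42:44', '-40:43', '-40:43', '-40:44', '-37:43', '-37:45', '-37:40', '-35:53', '-35:50', '-33:57', '-32:49', '-32:53', '-32:49', '-29:47', '-29:51', '-29:51', '-27:49', '-27:51', '-26:50']
```

View pics/l5c.png

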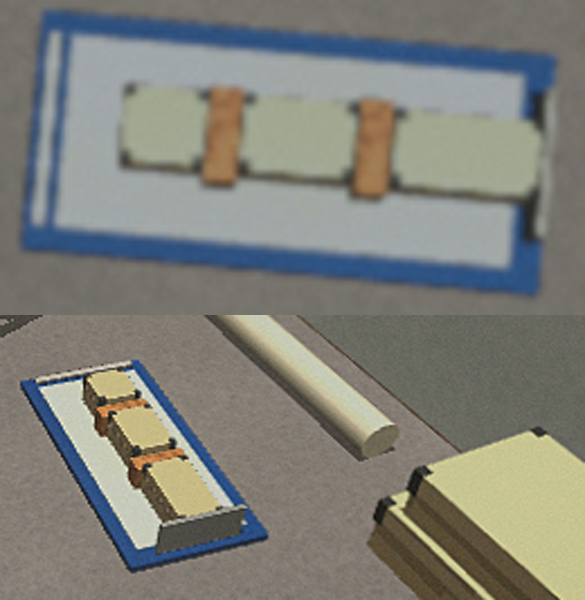

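Both views show all five pieces in one row: small (165,125), spacer (222,135), medium (300,140), spacer (373,148) and large (470,150). They are snug, square and within about 3 mm of the centre line. Handing in.

```bash
python3 -c "
from rig import env
print(env.hand_in())"
```

```text
the job is handed in; nothing more can be done
None
```

I packed the row from the bookend as large box, spacer, medium box, spacer, small box, and handed it in at about 30 s of the 106 s; the final pictures showed it snug, square and centred, but no verdict came back from the hand-in.

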